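# Sweep the rejected glaze tiles into the scoop tray

### The arm

A 6-joint arm with a two-finger parallel gripper is mounted at the origin on the work surface; the furniture and walls round the work are solid. World frame = base frame: x ahead of the robot, y to its left, z up, the work surface at z = 0. Lengths are in m, angles in rad, forces in N, time in s.
With the tool pointing down it reaches from about 0.35 to 0.975 m from the base axis. Payload 4.9 kg.
Tool frame: the origin (TCP) lies at the very end of the fingers, on their centre line; the grasp point (between the pads) lies 19 mm behind it; z points along the fingers, x is the direction in which the jaws open and shut, and the axes are right-handed (so a half turn about z gives the same grasp; the last joint's range is limited). The gripper opens to 85 mm and grips with 20 to 120 N. Pads are 22 mm wide; open, the fingers measure 114 mm over their backs; the gripper's body (76 mm by 85 mm) begins 54 mm behind the grasp point. The pads swing forward as they close: fully open they stand 13 mm farther back than shut.
Start: joints at [-1.311, 0.053, 1.613, -0, 1.476, -0.119], TCP at [0.231, -0.581, 0.231] pointing down, gripper open.
Joint ranges: [-3.01, 3.01], [-1.01, 2.22], [0.06, 2.58], [-1.02, 4.17], [0.09, 2.62], [-3.14, 3.14]. Speed limits (rad/s): [2.57, 2.57, 3.14, 3.14, 3.14, 3.14].

### API

Orientations are given as a rotation vector (axis times angle).
In Python, from station import monitor, imaging, ticket gives the robot as it stands.
- The arm moves only by the tool step_arm, never from a script. Its argument "targets" is one flat list of numbers, 4 for each row, row after row: the shift along the tool's x, y, z in m, then the turn about the tool's z in rad. In form: [tx, ty, tz, roll, tx, ty, tz, roll, ...]. A call has 1 to 12 rows; each row is the pose to reach, as a shift and turn from the pose measured when the call began, along the tool's axes at that moment; what a row does not reach only later rows make up. A row lasts 1/12 s, in which the tool goes at most 41.7 mm and 7.16 degrees, less where a joint would pass 70% of its speed; a pose out of reach is approached as far as the arm can. A call with a gripper value outside its range is refused whole. "grip" is the finger opening in m, from 0 to 0.0854, set as the call begins (left out, the last holds). The fingers move at their own pace and stop on an object; "force" is the grip in N (left out, the last holds). Time passes only in rows, so rows that repeat a pose let the fingers close. It gives the time, the measured TCP pose, the force and the opening at its end, in the units of the state.
- monitor.get_obs(): the state, without advancing time (a new reading comes with each control period).
- imaging.get_image(name): name is "side" or "top" or "wrist"; returns a dict with "color" (384x512x3 uint8, red, green, blue), "depth" (384x512 float32, m along the optical axis (not along the pixel's ray), 0 where there is no reading), "fov_y" (degrees; the focal length in pixels is half the picture's height over the tangent of half this angle, whatever the lens; pixels are square), "cx", "cy" (the principal point, pixels), "k1" (the pictures are not rectified: a ray, as slopes to the right and down, at radius r is drawn at 1 + k1 r^2 times it, then the intrinsics apply), "R" (3x3) and "t" (3): a world point X has camera coordinates R X + t. Camera axes: x right, y down, z forward; pixel columns grow to the right and rows downward; lengths in m; the calibration is good to about 2 mm. A picture is of the moment at which its call begins.
- ticket.finish_job(): hands the job in, once; it reports no verdict.
Trained networks look in a picture, given as the dict that the camera call returned (one of the last four; its "shot" number tells which), for a name from the list of things; names that differ only in an ending like _2 or _b are one class to them, and where a whole thing is asked for, a point or a joint stands for the part that bears it (a point fixed in the world has none). Each returns a list of dicts, best first, with "score" (0 to 1); they miss things now and then, are a little off and sometimes report something else, mostly with a low value. They report only what shows in the picture. A call takes as long as a camera call.
- imaging.search_frame(name, picture): "uv" ([column, row] in pixels, amid what is visible of it).
- imaging.mark_of(name, picture): "uv" ([column, row] in pixels: a listed point, or the origin of a listed thing).
The state is a dict: "t": time; "q": joint angles; "dq": joint speeds; "effort": joint torques, N m; "tool_pos": TCP position; "tool_rot": TCP orientation; "contact_force": force on the tool from outside, world axes, zero at the start; "wrist_torque": the same for the moment, N m; "opening": finger opening in m.
Only numpy, scipy, OpenCV 4.12 (cv2) and the standard library are available. Lean on these libraries where they do the work, as an engineer would, in place of code of your own. Each camera call takes 0.05 s, during which the arm holds its last target.

### The job

Clear the bench of rejects: with your fingertips, sweep the orange, the olive-green and the dark-brown test tile that lie in front of the green scoop tray across the bench and over its front lip, until all three lie in the tray. Only push them along the bench, never pick one up or lift it. The white tile among them stays where it lies, and the stone jar and the pale cup beside them must not be disturbed.

Things in the scene. Friction and masses are not known exactly. Their poses are not given: they have to be found in the camera images.
- scoop_tray: green sheet-metal tray fixed to the bench, 320 mm wide, 130 deep, open at the front, 3 mm walls at sides and back, 33 high with rims. Origin: middle of front lip at bench height; x inward to the back wall, y along the lip, z up. A ramp (x 0 to 22 mm) rises to the 2 mm floor. The four tiles start at x near -130 mm, side by side in any order, about 90 mm apart, long sides within 20 deg of y
- orange_tile: loose rectangular glazed test tile on a pinkish clay body, orange on top, 58 x 41 x 14 mm, 40 to 85 g, lying flat; origin: centre of its underside; x along its longer side, z up out of the glazed face
- olive_tile: loose rectangular glazed test tile on a pinkish clay body, olive green on top, 60 x 44 x 12 mm, 40 to 85 g, lying flat; origin: centre of its underside; x along its longer side, z up out of the glazed face
- brown_tile: loose rectangular glazed test tile on a pinkish clay body, very dark brown on top, 59 x 43 x 12 mm, 40 to 85 g, lying flat; origin: centre of its underside; x along its longer side, z up out of the glazed face
- white_tile: loose rectangular glazed test tile on a pinkish clay body, off-white (the one to leave alone) on top, 57 x 41 x 12 mm, 40 to 85 g, lying flat; origin: centre of its underside; x along its longer side, z up out of the glazed face
- stone_jar: small round grey-brown stoneware jar, 64 mm across, 59 mm high, loose, standing beside the row of tiles; origin: centre of its underside
- pale_cup: pale grey-green round cup without a handle, 66 mm across, 66 mm high, loose, standing beside the row of tiles on the other side; origin: centre of its underside

How it is judged:
At the end, for the whole second after the job is handed in: The orange, olive and brown tile each lie in the scoop tray (centre at least 20 mm past the front edge of its lip and between its walls), low on its floor and at rest; the white tile, the stone jar and the pale cup are within 20 mm of where they stood (x of orange_tile in the frame of scoop_tray between 0.02 and 0.13 m and y of orange_tile in the frame of scoop_tray between -0.157 and 0.157 m and height (world z) of each of orange_tile, olive_tile, brown_tile below 0.02 m and linear speed of each of orange_tile, olive_tile, brown_tile below 0.01 m/s and x of olive_tile in the frame of scoop_tray between 0.02 and 0.13 m and y of olive_tile in the frame of scoop_tray between -0.157 and 0.157 m and x of brown_tile in the frame of scoop_tray between 0.02 and 0.13 m and y of brown_tile in the frame of scoop_tray between -0.157 and 0.157 m and distance of each of white_tile, stone_jar, pale_cup from where it was at the start of the episode below 0.02 m); the robot touches nothing.
It fails at once if a tile is lifted (its underside's centre more than 20 mm above the bench) (height (world z) of any of orange_tile, olive_tile, brown_tile, white_tile above 0.02 m).
It fails at once if the white tile is moved more than 20 mm (distance of white_tile from where it was at the start of the episode above 0.02 m).
It fails at once if the stone jar is moved more than 20 mm or tipped (distance of stone_jar from where it was at the start of the episode above 0.02 m or angle between stone_jar's own z axis and vertical above 0.3 rad).
It fails at once if the pale cup is moved more than 20 mm or tipped (distance of pale_cup from where it was at the start of the episode above 0.02 m or angle between pale_cup's own z axis and vertical above 0.3 rad).
It also fails if it takes over 67 s, if anything falls off the work surface, if the arm or the gripper's body presses on something with over 40 N, if the wrist force passes 120 N, or if a joint passes its speed limit or range.

## Working session

There is one attempt and no reset: what is moved stays moved. The work goes in short steps, Python scripts to look and compute and a tool call to move; the robot and the scene stay as the last step left them, time stands still between calls to the robot, and variables do not carry over. Pictures are saved under pics/ and viewed, and the job is handed in when it is done.

Besides the shell and the picture viewer there is one more tool, called after "Request:" as a command line: name --argument value ..., lists and objects as JSON in quotes. step_arm: Moves the arm, as the interface text tells. Its arguments: {"type":"object","properties":{"targets":{"type":"array","items":{"type":"number"}},"grip":{"type":"number"},"force":{"type":"number"}},"required":["targets"]}

```bash
mkdir -p pics; cat > h.py <<'E'
import numpy as np, cv2
from station import monitor, imaging, ticket
from scipy.spatial.transform import Rotation as Ro
def save(im,name):
    cv2.imwrite('pics/'+name, im['color'][:,:,::-1])
def K(im):
    h=im['color'].shape[0]; f=h/2/np.tan(np.radians(im['fov_y'])/2)
    return np.array([[f,0,im['cx']],[0,f,im['cy']],[0,0,1]])
def ray(im,uv):
    k=K(im); d=(np.array(uv,float)-[im['cx'],im['cy']])/k[0,0]
    p=d.copy()
    for _ in range(30): p=d/(1+im['k1']*(p@p))
    return np.array([p[0],p[1],1.])
def on_plane(im,uv,z):
    R=np.array(im['R']);t=np.array(im['t']); d=R.T@ray(im,uv); c=-R.T@t
    return c+d*(z-c[2])/d[2]
def bydepth(im,uv):
    R=np.array(im['R']);t=np.array(im['t']); u,v=map(int,np.round(uv)); z=im['depth'][v,u]
    return R.T@(ray(im,uv)*z-t)
E
python3 - <<'E'
from h import *
o=monitor.get_obs();print({k:np.round(v,3) for k,v in o.items()})
for n in ['top','side','wrist']:
    im=imaging.get_image(n); save(im,n+'0.png'); print(n,im['fov_y'],im['k1'],-np.array(im['R']).T@im['t'])
    for nm in ['scoop_tray','orange_tile','olive_tile','brown_tile','white_tile','stone_jar','pale_cup']:
        r=imaging.mark_of(nm,im)[:2]
        print(nm,[(np.round(a['uv']),round(a['score'],2),np.round(on_plane(im,a['uv'],0),3)) for a in r])
E
```

```text
{'t': np.float64(0.0), 'q': array([-1.311,  0.053,  1.614,  0.   ,  1.476, -0.119]), 'dq': array([ 0.   , -0.001, -0.001, -0.001, -0.   ,  0.001]), 'effort': array([ 1.0000e-03, -3.9368e+01, -3.7018e+01, -0.0000e+00,  7.0000e-03,
        0.0000e+00]), 'tool_pos': array([ 0.231, -0.58 ,  0.23 ]), 'tool_rot': array([-2.599e+00,  1.763e+00,  2.000e-03]), 'contact_force': array([ 0.291,  0.011, -0.36 ]), 'wrist_torque': array([ 0.041, -0.015, -0.011]), 'opening': np.float64(0.086)}
top 57.57820238381707 0.01823810051980184 [ 0.32562685 -0.22982118  0.8614134 ]
scoop_tray [(array([274., 164.]), 0.82, array([ 0.56 , -0.269,  0.   ]))]
orange_tile [(array([249., 206.]), 0.7, array([ 0.452, -0.205,  0.   ]))]
olive_tile [(array([216., 196.]), 0.85, array([ 0.477, -0.122,  0.   ]))]
brown_tile [(array([321., 224.]), 0.72, array([ 0.407, -0.383,  0.   ]))]
white_tile []
stone_jar [(array([370., 205.]), 0.73, array([ 0.454, -0.505,  0.   ]))]
pale_cup [(array([180., 165.]), 0.77, array([ 0.559, -0.029,  0.   ]))]
side 42.46384345487204 -0.20342797883264763 [ 0.53082243 -1.18694404  0.49119911]
scoop_tray [(array([273., 231.]), 0.78, array([ 0.555, -0.284,  0.   ]))]
orange_tile [(array([225., 215.]), 0.65, array([ 0.45 , -0.209,  0.   ])), (array([194., 255.]), 0.45, array([ 0.403, -0.381,  0.   ]))]
olive_tile [(array([236., 195.]), 0.75, array([ 0.47 , -0.101,  0.   ]))]
brown_tile [(array([194., 258.]), 0.75, array([ 0.404, -0.392,  0.   ]))]
white_tile [(array([214., 230.]), 0.62, array([ 0.433, -0.281,  0.   ]))]
stone_jar []
pale_cup [(array([276., 186.]), 0.87, array([ 0.567, -0.043,  0.   ]))]
wrist 65.33050305465308 -0.06773230668479033 [ 0.29233641 -0.55707703  0.3732493 ]
scoop_tray []
orange_tile []
olive_tile []
brown_tile []
white_tile []
stone_jar []
pale_cup []
```

View pics/top0.png

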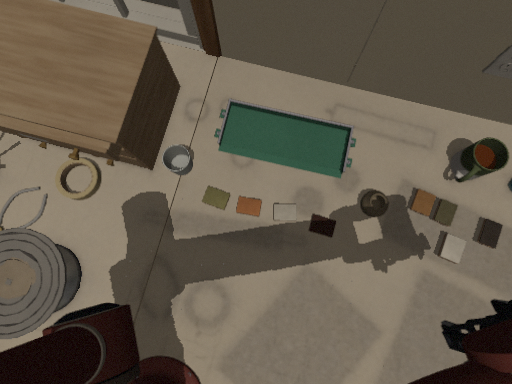

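View pics/side0.png

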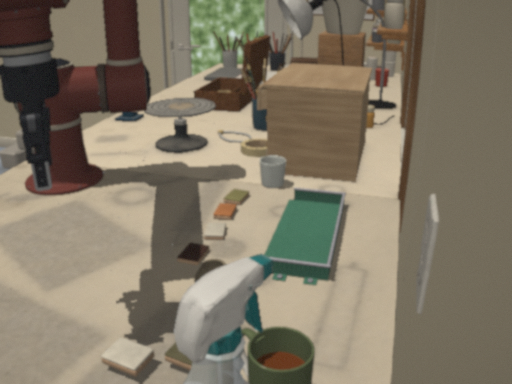

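The top picture shows, left to right: cup (178,158), olive (216,197), orange (249,206), white (285,212), brown (322,225) and jar (373,204). The tray's front lip runs from about (219,152) to (341,174). Next I'll rectify it for exact poses.

```bash
python3 - <<'E'
from h import *
im=imaging.get_image('top')
# orthophoto at z=0.012: 1 px = 1mm, cols = -y (from 0.03 to -0.57), rows = -x (0.80..0.33)
def ortho(im,z,s=1.25,x0=0.33,x1=0.77,y0=-0.58,y1=0.04):
    H=int((x1-x0)*1000*s);W=int((y1-y0)*1000*s)
    r,c=np.mgrid[0:H,0:W]; X=np.stack([x1-r/1000/s, y1-c/1000/s, np.full(r.shape,z)],-1).reshape(-1,3)
    P=X@np.array(im['R']).T+im['t']; p=P[:,:2]/P[:,2:]; p=p*(1+im['k1']*(p**2).sum(1))[:,None]
    k=K(im); uv=(p*k[0,0]+[im['cx'],im['cy']]).astype(np.float32).reshape(H,W,2)
    return cv2.remap(im['color'],uv[...,0],uv[...,1],cv2.INTER_CUBIC)
o=ortho(im,0.012)
cv2.imwrite('pics/ortho.png',o[:,:,::-1])
for nm,uv in dict(olive=(216,197),orange=(249,206),white=(285,212),brown=(322,225),cup=(178,158),jar=(373,204)).items():
    print(nm, np.round(bydepth(im,uv),3))
D=im['depth']; R=np.array(im['R']);
vv,uu=np.mgrid[0:384,0:512]
d=(np.stack([uu,vv],-1)-[im['cx'],im['cy']])/K(im)[0,0]; p=d.copy()
for _ in range(20): p=d/(1+im['k1']*(p**2).sum(-1,keepdims=True))
P=(np.concatenate([p,np.ones(p.shape[:2]+(1,))],-1)*D[...,None]-im['t'])@R
np.save('P.npy',P)
# tiles by depth
for nm,uv in dict(olive=(216,197),orange=(249,206),white=(285,212),brown=(322,225)).items():
    u,v=uv; s=np.s_[v-18:v+19,u-22:u+23]
    q=P[s]; m=(q[...,2]>0.007)&(q[...,2]<0.03)
    n,l,st,ce=cv2.connectedComponentsWithStats(m.astype(np.uint8)); 
    i=1+np.argmax(st[1:,4]); pts=q[l==i]
    rect=cv2.minAreaRect((pts[:,:2]*1000).astype(np.float32)); print(nm,len(pts),rect,np.round(np.median(pts[:,2]),4))
for nm,uv in dict(cup=(178,158),jar=(373,204)).items():
    u,v=uv; s=np.s_[v-30:v+31,u-30:u+31]; q=P[s]; m=(q[...,2]>0.03)&(q[...,2]<0.09)
    n,l,st,ce=cv2.connectedComponentsWithStats(m.astype(np.uint8)); i=l[30,30] or 1+np.argmax(st[1:,4]); pts=q[l==i]
    print(nm,len(pts),cv2.minEnclosingCircle((pts[:,:2]*1000).astype(np.float32)),pts[:,2].max())
m=(P[...,2]>0.025)&(P[...,2]<0.045)&(P[...,0]>.5)&(P[...,0]<.8)&(P[...,1]<-.08)&(P[...,1]>-.5)
n,l,st,ce=cv2.connectedComponentsWithStats(m.astype(np.uint8)); i=1+np.argmax(st[1:,4]); pts=P[l==i]
print('tray rim',len(pts),cv2.minAreaRect((pts[:,:2]*1000).astype(np.float32)))
b=P[250:300,230:330,2];print('bench',np.median(b))
E
```

```text
olive [ 0.474 -0.123  0.01 ]
orange [ 0.45  -0.205  0.015]
white [ 0.436 -0.293  0.012]
brown [ 0.404 -0.383  0.011]
cup [ 0.576 -0.024  0.003]
jar [ 0.456 -0.512  0.004]
olive 413 ((473.87420654296875, -122.02398681640625), (59.47093200683594, 42.411766052246094), 69.3564224243164) 0.0117
orange 386 ((452.34234619140625, -203.68447875976562), (57.730743408203125, 40.456783294677734), 79.50807189941406) 0.0132
white 367 ((436.9710388183594, -293.4793701171875), (54.585052490234375, 37.39027404785156), 89.78792572021484) 0.0112
brown 417 ((404.22796630859375, -382.89080810546875), (58.96915817260742, 42.12692642211914), 72.88095092773438) 0.0112
cup 343 ((560.6634521484375, -32.66542053222656), 33.26611328125) 0.06887238990916626
jar 423 ((454.4652404785156, -504.1704406738281), 31.774465560913086) 0.0618216666109224
tray rim 536 ((630.51318359375, -295.7177734375), (322.1766357421875, 120.04462432861328), 76.5461654663086)
bench -0.0008258062704507925
```

View pics/ortho.png

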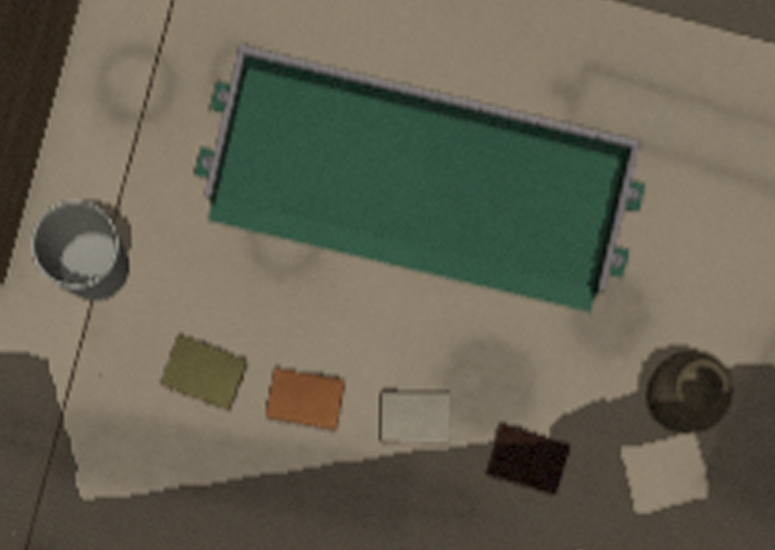

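```bash
cat >> h.py <<'E'
O=np.array([.562,-.281]); A=np.radians(76.5-90)
def t2w(x,y): return O+x*np.array([np.cos(A),np.sin(A)])+y*np.array([-np.sin(A),np.cos(A)])
def w2t(p):
    d=np.array(p[:2])-O; return np.array([d@[np.cos(A),np.sin(A)], d@[-np.sin(A),np.cos(A)]])
def goto(x,y,z,phi_deg):
    """tool-frame shift+roll to reach tray-frame TCP x,y, world z, tool x along -lip turned by phi about world z"""
    o=monitor.get_obs(); R=Ro.from_rotvec(o['tool_rot']).as_matrix()
    w=np.append(t2w(x,y),z); s=R.T@(w-o['tool_pos'])
    yaw=np.arctan2(R[1,0],R[0,0]); des=A-np.pi/2+np.radians(phi_deg)
    dw=(des-yaw+np.pi)%(2*np.pi)-np.pi
    return np.round(np.append(s,-dw),4)
def stat():
    o=monitor.get_obs(); R=Ro.from_rotvec(o['tool_rot']).as_matrix()
    print('t',round(float(o['t']),2),'tray xy',np.round(w2t(o['tool_pos']),4),'z',round(o['tool_pos'][2],4),'phi',round(np.degrees(np.arctan2(R[1,0],R[0,0])-A+np.pi/2),2),'F',np.round(o['contact_force'],1),'op',round(float(o['opening']),4),'tilt',np.round(R[:,2],3))
E
python3 - <<'E'
from h import *
stat(); print(goto(-.185,.049,.12,2))
P=np.load('P.npy')
m=(P[...,2]>.1)&(P[...,1]<0.3)&(P[...,0]>.45); q=P[m]; print(q.min(0),q.max(0))
E
```

```text
t 1.25 tray xy [-0.2518 -0.3686] z 0.2313 phi 35.2 F [0.3 0.5 0.6] op 0.0853 tilt [ 0.  0. -1.]
[-0.3028 -0.2953  0.1113  0.5795]
[ 0.51631985 -0.80790382  0.10001939] [0.91189495 0.29979863 0.35277944]
```

Request:
step_arm --targets '[-0.025, -0.025, 0.0, 0.05, -0.06, -0.06, 0.0, 0.12, -0.095, -0.09, 0.01, 0.2, -0.13, -0.125, 0.02, 0.28, -0.165, -0.16, 0.03, 0.35, -0.2, -0.195, 0.05, 0.42, -0.23, -0.225, 0.07, 0.48, -0.26, -0.255, 0.09, 0.53, -0.285, -0.28, 0.105, 0.565, -0.3, -0.292, 0.111, 0.58, -0.303, -0.295, 0.111, 0.58, -0.303, -0.295, 0.111, 0.58]' --grip 0.025 --force 40

```text
t: 2.25
tool_pos: [0.3927, -0.1849, 0.1173]
tool_rot: [-1.994, 2.428, 0.009]
contact_force: [-0.2, 0.6, 0.7]
opening: 0.0252
```

```bash
python3 - <<'E'
from h import *
stat(); print(goto(-.18,.049,.006,2))
P=np.load('P.npy')
m=(P[...,2]>.1)&(P[...,1]<0.3)&(P[...,1]>-.3)&(P[...,0]>.45); q=P[m]; print(q.min(0),q.max(0))
for n in ['side','wrist','top']:
    save(imaging.get_image(n),n+'1.png')
E
```

```text
t 2.25 tray xy [-0.1871  0.054 ] z 0.1173 phi 2.29 F [-0.2  0.6  0.7] op 0.0252 tilt [-0.003  0.005 -1.   ]
[ 0.0057 -0.0073  0.1113  0.0051]
[ 0.51631985 -0.29998904  0.10002738] [0.91189495 0.29979863 0.24561005]
```

View pics/wrist1.png

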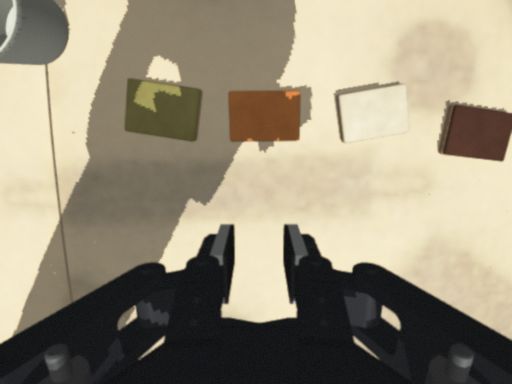

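View pics/side1.png

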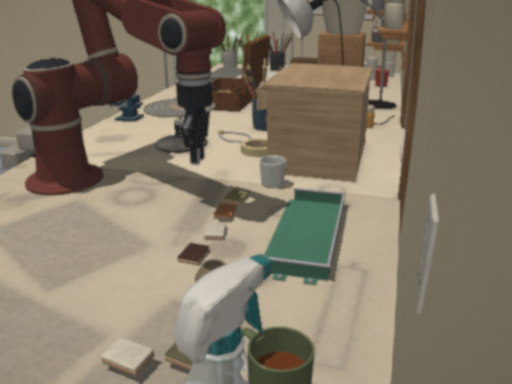

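The wrist view shows orange at (264,115), straight ahead of the two fingertips at columns 230 to 295. White is well clear at (373,112). I'll lower the fingers behind it.

Request:
step_arm --targets '[0.006, -0.003, 0.02, 0.005, 0.006, -0.006, 0.05, 0.005, 0.006, -0.007, 0.08, 0.005, 0.006, -0.007, 0.098, 0.005, 0.006, -0.007, 0.106, 0.005, 0.006, -0.007, 0.111, 0.005, 0.006, -0.007, 0.111, 0.005]'

```text
t: 2.98
tool_pos: [0.3991, -0.1986, 0.0099]
tool_rot: [1.98, -2.439, 0.002]
contact_force: [0.2, -0.5, 1.2]
opening: 0.0247
```

```bash
python3 - <<'E'
from h import *
stat(); print(goto(.06-.033,.049,.007,0))
for n in ['wrist']:
    save(imaging.get_image(n),n+'2.png')
E
```

```text
t 2.98 tray xy [-0.1776  0.042 ] z 0.0099 phi 1.65 F [ 0.2 -0.5  1.2] op 0.0247 tilt [ 0.    -0.001 -1.   ]
[-0.0011 -0.2048  0.003   0.0288]
```

View pics/wrist2.png

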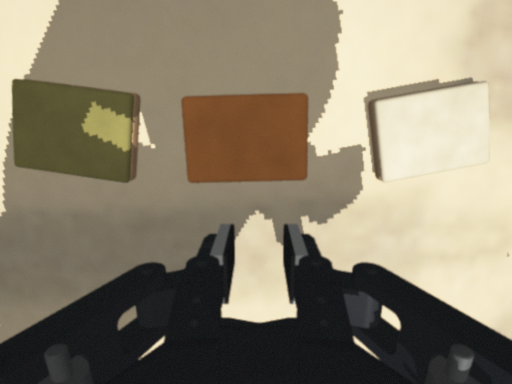

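Request:
step_arm --targets '[-0.007, 0.0, 0.003, 0.01, -0.007, 0.0, 0.003, 0.02, -0.007, -0.006, 0.003, 0.028, -0.006, -0.014, 0.003, 0.028, -0.006, -0.022, 0.003, 0.028, -0.005, -0.03, 0.003, 0.028, -0.005, -0.039, 0.003, 0.028, -0.005, -0.048, 0.003, 0.028, -0.005, -0.057, 0.003, 0.028, -0.005, -0.066, 0.003, 0.028, -0.005, -0.072, 0.003, 0.028, -0.005, -0.075, 0.003, 0.028]'

```text
t: 4.03
tool_pos: [0.4753, -0.2097, 0.0081]
tool_rot: [-1.947, 2.466, -0.005]
contact_force: [-3.3, 0.4, 6.0]
opening: 0.0251
```

```bash
python3 - <<'E'
from h import *
stat(); print(goto(.06-.033,.049,.007,0))
for n in ['wrist']:
    save(imaging.get_image(n),n+'3.png')
E
```

```text
t 4.03 tray xy [-0.101   0.0491] z 0.0081 phi 0.09 F [-3.3  0.4  6. ] op 0.0251 tilt [ 0.002 -0.002 -1.   ]
[ 0.0003 -0.128   0.0014  0.0015]
```

View pics/wrist3.png

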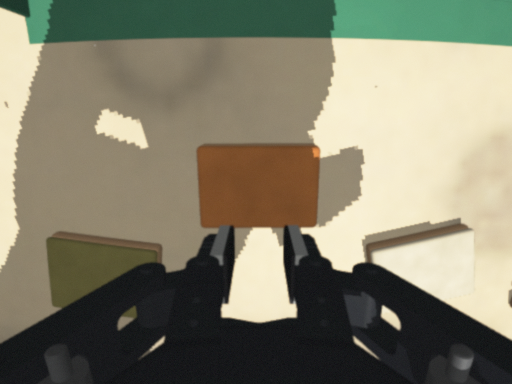

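Request:
step_arm --targets '[0.0, -0.004, -0.002, 0.0, 0.0, -0.013, -0.002, 0.0, 0.0, -0.023, -0.002, 0.0, 0.0, -0.033, -0.002, 0.0, 0.0, -0.043, -0.002, 0.0, 0.0, -0.053, -0.002, 0.0]'

```text
t: 4.58
tool_pos: [0.5281, -0.2223, 0.0102]
tool_rot: [-1.946, 2.465, -0.005]
contact_force: [-0.2, 0.3, -0.3]
opening: 0.025
```

```bash
python3 - <<'E'
from h import *
stat(); print(goto(.06-.033,.049,.010,0))
E
```

```text
t 4.58 tray xy [-0.0467  0.0492] z 0.0102 phi 0.09 F [-0.2  0.3 -0.3] op 0.025 tilt [ 0.003 -0.002 -1.   ]
[ 0.0003 -0.0737  0.0005  0.0015]
```

```bash
python3 - <<'E'
from h import *
for n in ['wrist','side']:
    save(imaging.get_image(n),n+'4.png')
E
```

```text
(no output)
```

View pics/wrist4.png

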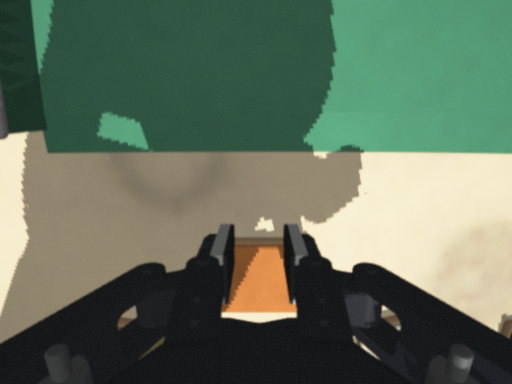

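View pics/side4.png

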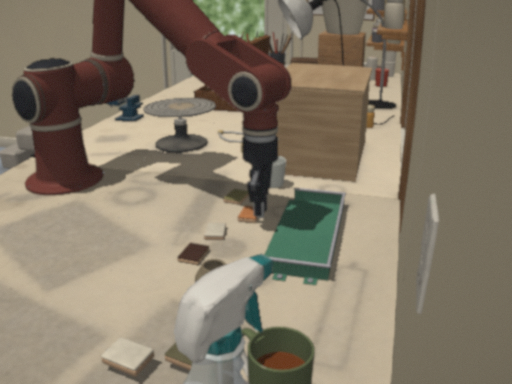

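The wrist view shows the orange tile (rows 237 to 312) under the fingers. The tips stand several mm behind the TCP at this opening, so they rode up over the tile. I'll lift straight up, back off and look again.

Request:
step_arm --targets '[0.0, 0.0, -0.015, 0.0, 0.0, 0.0, -0.035, 0.0, 0.0, 0.01, -0.04, 0.0, 0.0, 0.03, -0.04, 0.0, 0.0, 0.055, -0.04, 0.0, 0.0, 0.075, -0.04, 0.0, 0.0, 0.085, -0.04, 0.0, 0.0, 0.09, -0.04, 0.0, 0.0, 0.09, -0.04, 0.0]' --grip 0.015

```text
t: 5.43
tool_pos: [0.4406, -0.2015, 0.0503]
tool_rot: [-1.946, 2.465, -0.007]
contact_force: [0.5, -0.0, 0.4]
opening: 0.0154
```

```bash
cat >> h.py <<'E'
def tiles(im,zmin=.006,zmax=.03):
    R=np.array(im['R']); D=im['depth']; vv,uu=np.mgrid[0:384,0:512]
    d=(np.stack([uu,vv],-1)-[im['cx'],im['cy']])/K(im)[0,0]; p=d.copy()
    for _ in range(20): p=d/(1+im['k1']*(p**2).sum(-1,keepdims=True))
    P=(np.concatenate([p,np.ones(p.shape[:2]+(1,))],-1)*D[...,None]-im['t'])@R
    m=(P[...,2]>zmin)&(P[...,2]<zmax)&(D>0)
    n,l,st,ce=cv2.connectedComponentsWithStats(m.astype(np.uint8),connectivity=4)
    for i in range(1,n):
        if st[i,4]<150: continue
        pts=P[l==i]; (c,s,a)=cv2.minAreaRect((pts[:,:2]*1000).astype(np.float32))
        if max(s)>90 or max(s)<35 or min(s)<25: continue
        if s[0]<s[1]: a-=90
        t=w2t(np.array(c)/1000)
        if abs(t[0])>.3 or abs(t[1])>.3: continue
        print('tile tray',np.round(t,4),'size',np.round(s,1),'yaw',round((a-76.5+90)%180-90,1),'z',round(float(np.median(pts[:,2])),4),'rgb',np.median(im['color'][l==i],0))
E
python3 - <<'E'
from h import *
stat()
for n in ['wrist','top']:
    im=imaging.get_image(n); save(im,n+'5.png'); tiles(im)
E
```

```text
t 5.43 tray xy [-0.1366  0.0489] z 0.0503 phi 0.09 F [ 0.5 -0.   0.4] op 0.0154 tilt [ 0.004 -0.003 -1.   ]
tile tray [-0.0683  0.0494] size [58.2 40.2] yaw 0.0 z 0.0131 rgb [121.  77.  42.]
tile tray [-0.1183 -0.0406] size [56.5 40.7] yaw 13.3 z 0.011 rgb [242. 235. 212.]
tile tray [-0.1226  0.1332] size [60.7 43.6] yaw -7.1 z 0.0114 rgb [89. 85. 51.]
tile tray [-0.1318  0.1342] size [58.6 25.7] yaw -7.9 z 0.0117 rgb [52. 48. 30.]
tile tray [-0.1186 -0.0414] size [54.7 37.8] yaw 13.2 z 0.0113 rgb [146. 137. 121.]
tile tray [-0.1299 -0.1359] size [58.5 42. ] yaw -3.6 z 0.0112 rgb [52. 33. 27.]
```

View pics/wrist5.png

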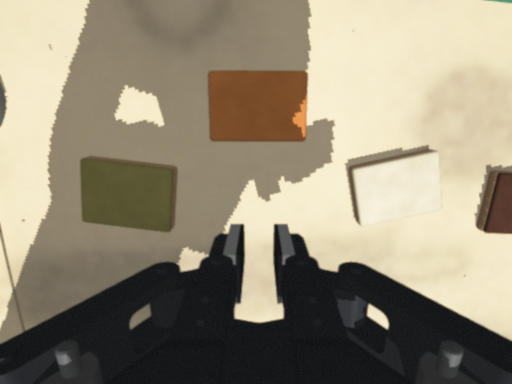

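Orange now lies at tray (-0.068, 0.049), squared up and flat. White, olive and brown haven't moved. I'll lower behind orange until the tips touch lightly, to find the tip offset.

Request:
step_arm --targets '[0.0, 0.0, 0.015, 0.0, 0.0, 0.0, 0.03, 0.0, 0.0, 0.0, 0.038, 0.0, 0.0, 0.0, 0.04, 0.0, 0.0, 0.0, 0.042, 0.0, 0.0, 0.0, 0.043, 0.0, 0.0, 0.0, 0.044, 0.0, 0.0, 0.0, 0.044, 0.0]'

```text
t: 6.2
tool_pos: [0.4425, -0.2025, 0.0073]
tool_rot: [-1.946, 2.464, -0.011]
contact_force: [-0.1, 0.4, 0.3]
opening: 0.0155
```

```bash
python3 - <<'E'
from h import *
stat()
E
```

```text
t 6.2 tray xy [-0.1345  0.0484] z 0.0073 phi 0.1 F [-0.1  0.4  0.3] op 0.0155 tilt [ 0.006 -0.004 -1.   ]
```

Request:
step_arm --targets '[0.0, 0.0, 0.002, 0.0, 0.0, 0.0, 0.004, 0.0, 0.0, 0.0, 0.005, 0.0, 0.0, 0.0, 0.005, 0.0]'

```text
t: 6.53
tool_pos: [0.4424, -0.2024, 0.002]
tool_rot: [-1.946, 2.464, -0.01]
contact_force: [0.0, -0.1, -0.8]
opening: 0.0147
```

```bash
python3 - <<'E'
from h import *
stat()
im=imaging.get_image('wrist')
save(im,'wrist6.png')
# depth readings near finger tips
R=np.array(im['R'])
for u in (236,240,281,285):
  print(u,[ (v,np.round(bydepth(im,(u,v)),3)) for v in (226,230,236)])
E
```

```text
t 6.53 tray xy [-0.1347  0.0485] z 0.002 phi 0.1 F [ 0.  -0.1 -0.8] op 0.0147 tilt [ 0.005 -0.004 -1.   ]
236 [(226, array([ 0.456, -0.195,  0.008])), (230, array([ 0.456, -0.195,  0.013])), (236, array([ 0.456, -0.196,  0.02 ]))]
240 [(226, array([ 0.455, -0.196,  0.007])), (230, array([ 0.456, -0.197,  0.014])), (236, array([ 0.455, -0.197,  0.019]))]
281 [(226, array([ 0.451, -0.216,  0.008])), (230, array([ 0.451, -0.216,  0.013])), (236, array([ 0.451, -0.215,  0.021]))]
285 [(226, array([ 0.451, -0.218,  0.008])), (230, array([ 0.451, -0.217,  0.013])), (236, array([ 0.451, -0.217,  0.02 ]))]
```

The depth puts the tips at about 6 mm with the TCP at 2 mm, which is a good push height. Now I'll push.

Request:
step_arm --targets '[0.0, -0.005, 0.001, 0.0, 0.0, -0.012, 0.001, 0.0, 0.0, -0.02, 0.001, 0.0, 0.0, -0.028, 0.001, 0.0, 0.0, -0.036, 0.001, 0.0, 0.0, -0.044, 0.001, 0.0, 0.0, -0.052, 0.001, 0.0, 0.0, -0.06, 0.001, 0.0, 0.0, -0.068, 0.001, 0.0, 0.0, -0.076, 0.001, 0.0, 0.0, -0.083, 0.001, 0.0, 0.0, -0.088, 0.001, 0.0]'

```text
t: 7.58
tool_pos: [0.529, -0.2231, 0.0017]
tool_rot: [-1.946, 2.464, -0.011]
contact_force: [-0.7, 0.1, 0.1]
opening: 0.0146
```

```bash
python3 - <<'E'
from h import *
stat();print(goto(.028,.049,.003,0))
im=imaging.get_image('wrist'); save(im,'wrist7.png'); tiles(im)
E
```

```text
t 7.58 tray xy [-0.0456  0.0486] z 0.0017 phi 0.11 F [-0.7  0.1  0.1] op 0.0146 tilt [ 0.006 -0.004 -1.   ]
[-0.0003 -0.0736 -0.0008  0.0019]
tile tray [-0.0242  0.0496] size [58.4 62.9] yaw -89.9 z 0.0136 rgb [122.  77.  43.]
```

View pics/wrist7.png

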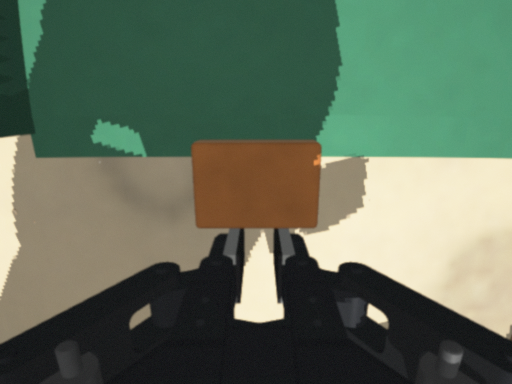

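Orange (195–320, 142–228) is square to the fingers with its front edge just at the lip (row 157). I'll keep pushing.

Request:
step_arm --targets '[0.0, -0.005, 0.0, 0.0, 0.0, -0.012, 0.0, 0.0, 0.0, -0.02, 0.0, 0.0, 0.0, -0.028, -0.001, 0.0, 0.0, -0.036, -0.001, 0.0, 0.0, -0.044, -0.002, 0.0, 0.0, -0.052, -0.002, 0.0, 0.0, -0.06, -0.003, 0.0, 0.0, -0.067, -0.003, 0.0, 0.0, -0.072, -0.003, 0.0, 0.0, -0.074, -0.003, 0.0, 0.0, -0.074, -0.003, 0.0]'

```text
t: 8.63
tool_pos: [0.6021, -0.2406, 0.0055]
tool_rot: [-1.946, 2.463, -0.012]
contact_force: [0.2, -0.5, 0.2]
opening: 0.0149
```

```bash
python3 - <<'E'
from h import *
stat();
im=imaging.get_image('wrist'); save(im,'wrist8.png'); tiles(im)
print('retreat',goto(-.02,.049,.006,0), goto(-.02,.049,.12,0), goto(-.19,.144,.12,-10))
E
```

```text
t 8.63 tray xy [0.0295 0.0486] z 0.0055 phi 0.12 F [ 0.2 -0.5  0.2] op 0.0149 tilt [ 0.007 -0.005 -1.   ]
tile tray [0.051  0.0496] size [58.  63.7] yaw -89.8 z 0.0152 rgb [125.  80.  44.]
retreat [-0.0005  0.0491 -0.0009  0.0019] [-1.000e-04  4.820e-02 -1.149e-01  1.900e-03] [-0.0955  0.218  -0.1165  0.1765]
```

View pics/wrist8.png

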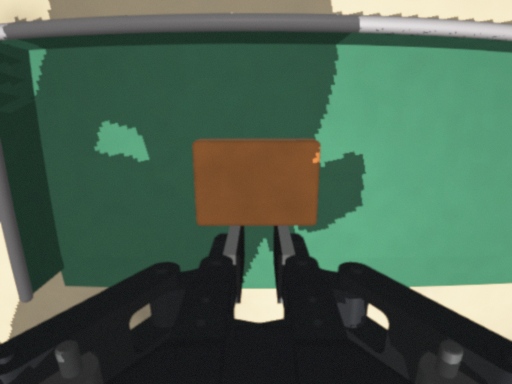

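Orange lies flat on the tray floor at x ≈ 0.06. I'll back off, lift and go behind olive.

Request:
step_arm --targets '[0.0, 0.01, 0.0, 0.0, 0.0, 0.015, -0.02, 0.0, 0.0, 0.03, -0.05, 0.0, -0.01, 0.06, -0.07, 0.02, -0.025, 0.09, -0.08, 0.06, -0.045, 0.12, -0.08, 0.1, -0.065, 0.15, -0.08, 0.14, -0.08, 0.175, -0.08, 0.176, -0.09, 0.195, -0.08, 0.176, -0.094, 0.203, -0.08, 0.176, -0.094, 0.205, -0.08, 0.176, -0.094, 0.205, -0.08, 0.176]'

```text
t: 9.68
tool_pos: [0.4233, -0.1014, 0.0838]
tool_rot: [-1.722, 2.624, -0.013]
contact_force: [-0.2, -0.4, -0.3]
opening: 0.0153
```

```bash
python3 - <<'E'
from h import *
stat();
im=imaging.get_image('wrist'); save(im,'wrist9.png'); tiles(im)
print(goto(-.178,.142,.0015,-10))
E
```

```text
t 9.68 tray xy [-0.1768  0.1423] z 0.0838 phi -9.96 F [-0.2 -0.4 -0.3] op 0.0153 tilt [ 0.008 -0.005 -1.   ]
tile tray [-0.0523  0.2561] size [26.6 57.5] yaw 63.9 z 0.0194 rgb [118. 119. 110.]
tile tray [-0.1197 -0.036 ] size [48.7 40.5] yaw 12.8 z 0.0109 rgb [236. 229. 203.]
tile tray [-0.1228  0.1337] size [60.1 43.5] yaw -7.0 z 0.0115 rgb [88. 84. 51.]
[0.0002 0.0027 0.0826 0.0002]
```

View pics/wrist9.png

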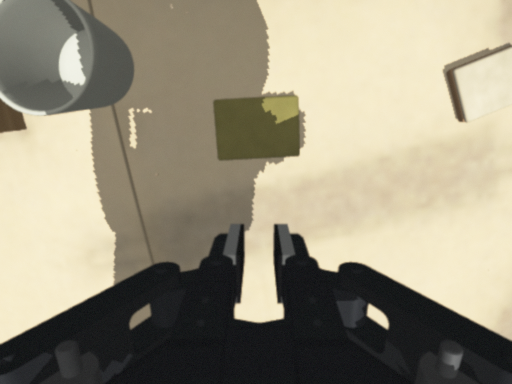

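Olive at (257,127) sits centred ahead of the fingers, and the cup is well to the left at (60,60). I'll descend.

Request:
step_arm --targets '[0.0, 0.001, 0.02, 0.0, 0.0, 0.003, 0.045, 0.0, 0.0, 0.003, 0.065, 0.0, 0.0, 0.003, 0.075, 0.0, 0.0, 0.003, 0.08, 0.0, 0.0, 0.003, 0.082, 0.0, 0.0, 0.003, 0.082, 0.0, 0.0, 0.003, 0.082, 0.0]'

```text
t: 10.4
tool_pos: [0.423, -0.1016, 0.0032]
tool_rot: [-1.72, 2.623, -0.016]
contact_force: [-0.3, 0.2, 1.3]
opening: 0.015
```

```bash
python3 - <<'E'
from h import *
stat();
print(goto(-.09,.126,.001,-10),goto(.035,.099,.004,-10))
E
```

```text
t 10.4 tray xy [-0.177  0.142] z 0.0032 phi -10.0 F [-0.3  0.2  1.3] op 0.015 tilt [ 0.01  -0.006 -1.   ]
[ 0.0006 -0.0884  0.0032  0.0001] [ 5.500e-03 -2.162e-01  1.600e-03  1.000e-04]
```

Request:
step_arm --targets '[0.0, -0.005, 0.002, 0.0, 0.0, -0.015, 0.002, 0.0, 0.0, -0.025, 0.002, 0.0, 0.0, -0.035, 0.002, 0.0, 0.0, -0.045, 0.003, 0.0, 0.0, -0.056, 0.003, 0.0, 0.0, -0.067, 0.003, 0.0, 0.0, -0.078, 0.003, 0.0, 0.0, -0.089, 0.003, 0.0, 0.0, -0.1, 0.003, 0.0, 0.0, -0.108, 0.003, 0.0, 0.0, -0.112, 0.003, 0.0]'

```text
t: 11.4
tool_pos: [0.5273, -0.147, 0.0021]
tool_rot: [-1.719, 2.622, -0.018]
contact_force: [-0.4, -0.4, 0.8]
opening: 0.015
```

```bash
python3 - <<'E'
from h import *
stat();
im=imaging.get_image('wrist'); save(im,'wrist10.png'); tiles(im)
print(goto(-.045,.120,.0015,-10),goto(.016,.118,.004,-2))
E
```

```text
t 11.4 tray xy [-0.065   0.1222] z 0.0021 phi -10.0 F [-0.4 -0.4  0.8] op 0.015 tilt [ 0.011 -0.007 -1.   ]
tile tray [-0.0431  0.1185] size [60.  65.8] yaw 80.0 z 0.0116 rgb [89. 85. 51.]
[-0.0013 -0.0199  0.0009 -0.    ] [-0.01   -0.0804 -0.0009 -0.1396]
```

View pics/wrist10.png

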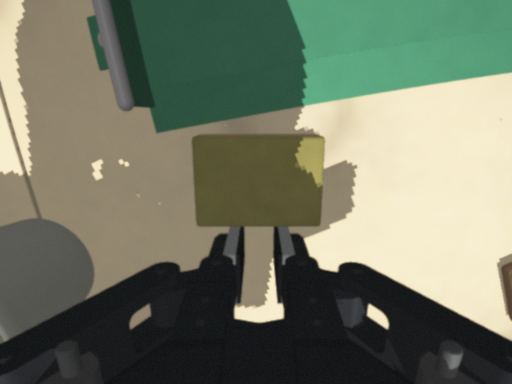

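Olive is square on the fingers at about (-0.032, 0.116), and its left edge clears the tray wall (post at column 125). I'll push on and straighten it as it goes in.

Request:
step_arm --targets '[0.0, -0.004, 0.0, 0.0, 0.0, -0.01, 0.0, 0.0, -0.001, -0.017, 0.0, -0.01, -0.002, -0.024, 0.0, -0.02, -0.003, -0.031, 0.0, -0.035, -0.004, -0.039, 0.0, -0.05, -0.005, -0.047, 0.0, -0.065, -0.006, -0.055, -0.001, -0.08, -0.008, -0.064, -0.001, -0.1, -0.009, -0.073, -0.001, -0.11, -0.01, -0.079, -0.001, -0.12, -0.01, -0.081, -0.001, -0.12]'

```text
t: 12.45
tool_pos: [0.607, -0.1706, 0.0044]
tool_rot: [-1.874, 2.514, -0.02]
contact_force: [-0.4, 0.5, 0.6]
opening: 0.015
```

```bash
python3 - <<'E'
from h import *
stat();
im=imaging.get_image('wrist'); save(im,'wrist11.png'); tiles(im)
E
```

```text
t 12.45 tray xy [0.018  0.1179] z 0.0044 phi -3.09 F [-0.4  0.5  0.6] op 0.015 tilt [ 0.012 -0.007 -1.   ]
tile tray [0.0624 0.05  ] size [58.8 41.1] yaw -0.3 z 0.0151 rgb [228. 147.  78.]
tile tray [0.0402 0.1165] size [60.  66.1] yaw 86.9 z 0.0136 rgb [90. 85. 51.]
```

View pics/wrist11.png

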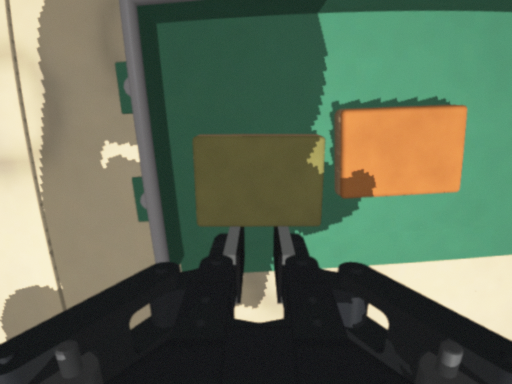

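Olive lies in the tray at (0.051, 0.116), clear of the wall and of orange. Next is brown.

```bash
python3 - <<'E'
from h import *
print(goto(.006,.118,.005,-3),goto(-.02,.11,.09,-3),goto(-.185,-.1456,.09,10))
E
```

```text
[ 0.0005  0.0117 -0.0008 -0.002 ] [ 0.0101  0.0361 -0.0861 -0.002 ] [ 0.2743  0.1869 -0.0873 -0.2289]
```

Request:
step_arm --targets '[0.0, 0.008, 0.0, 0.0, 0.0, 0.012, -0.01, 0.0, 0.005, 0.025, -0.035, 0.0, 0.015, 0.045, -0.06, 0.0, 0.04, 0.065, -0.08, -0.02, 0.07, 0.085, -0.087, -0.06, 0.1, 0.105, -0.087, -0.1, 0.13, 0.125, -0.087, -0.14, 0.165, 0.145, -0.087, -0.18, 0.2, 0.165, -0.087, -0.21, 0.23, 0.18, -0.087, -0.229, 0.255, 0.186, -0.087, -0.229]'

```text
t: 13.5
tool_pos: [0.3516, -0.3616, 0.09]
tool_rot: [-2.149, 2.287, -0.021]
contact_force: [0.1, 0.3, 0.7]
opening: 0.015
```

```bash
python3 - <<'E'
from h import *
stat();
im=imaging.get_image('wrist'); save(im,'wrist12.png'); tiles(im)
print(goto(-.185,-.1456,.08,10),goto(-.185,-.1456,.002,10))
E
```

```text
t 13.5 tray xy [-0.1857 -0.1274] z 0.09 phi 9.94 F [0.1 0.3 0.7] op 0.015 tilt [ 0.012 -0.007 -1.   ]
tile tray [-0.1185 -0.0413] size [57.3 40.8] yaw 12.5 z 0.0109 rgb [198. 187. 160.]
tile tray [-0.1298 -0.1367] size [58.8 42.8] yaw -3.3 z 0.0109 rgb [44. 30. 24.]
[ 0.0143  0.0019  0.0107 -0.0037] [ 0.0135  0.0028  0.0887 -0.0037]
```

View pics/wrist12.png

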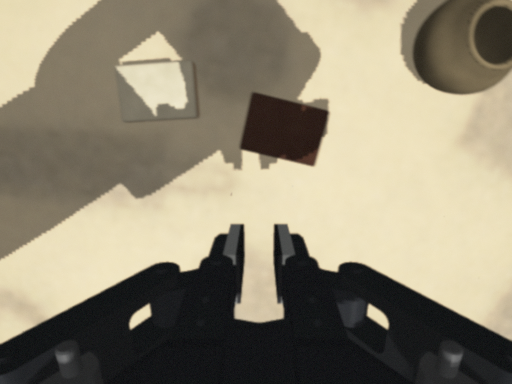

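Brown at (284,129) is ahead of the fingers, with the jar at upper right (465,45) and white at (157,90). I'll shift right and descend behind brown.

Request:
step_arm --targets '[0.007, 0.003, 0.01, -0.004, 0.013, 0.003, 0.025, -0.004, 0.0135, 0.003, 0.05, -0.004, 0.0135, 0.003, 0.07, -0.004, 0.0135, 0.003, 0.082, -0.004, 0.0135, 0.003, 0.087, -0.004, 0.0135, 0.003, 0.089, -0.004, 0.0135, 0.003, 0.089, -0.004]'

```text
t: 14.22
tool_pos: [0.3481, -0.3792, 0.0018]
tool_rot: [-2.153, 2.287, -0.025]
contact_force: [0.2, -0.9, 0.5]
opening: 0.015
```

```bash
python3 - <<'E'
from h import *
stat();
im=imaging.get_image('wrist'); save(im,'wrist13.png'); tiles(im)
print(goto(-.063,-.122,.0015,10))
E
```

```text
t 14.22 tray xy [-0.185  -0.1454] z 0.0018 phi 10.05 F [ 0.2 -0.9  0.5] op 0.015 tilt [ 0.011 -0.011 -1.   ]
tile tray [-0.1182 -0.0414] size [56.5 40.7] yaw 12.5 z 0.0109 rgb [132. 125. 108.]
tile tray [-0.1298 -0.1365] size [58.9 42.8] yaw -3.3 z 0.011 rgb [47. 32. 26.]
[-0.0023 -0.1239  0.0026  0.0007]
```

View pics/wrist13.png

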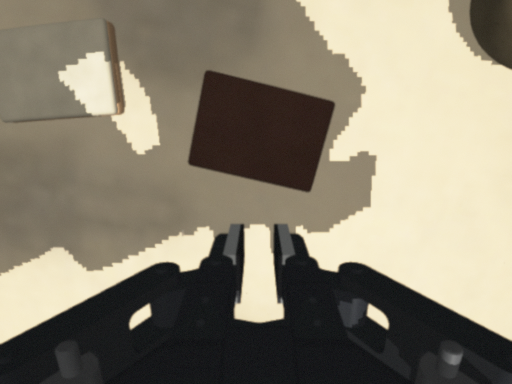

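Request:
step_arm --targets '[0.0, -0.005, 0.0, 0.0, 0.0, -0.01, 0.0, 0.0, 0.0, -0.016, 0.0, 0.0, 0.0, -0.022, 0.001, 0.0, 0.0, -0.028, 0.001, 0.0, 0.0, -0.034, 0.001, 0.0, 0.0, -0.04, 0.001, 0.0, 0.0, -0.046, 0.001, 0.0, 0.0, -0.052, 0.001, 0.0, 0.0, -0.057, 0.002, 0.0, 0.0, -0.06, 0.002, 0.0]'

```text
t: 15.18
tool_pos: [0.409, -0.3833, 0.0012]
tool_rot: [-2.153, 2.287, -0.027]
contact_force: [-0.2, 0.1, 0.7]
opening: 0.0151
```

```bash
python3 - <<'E'
from h import *
stat();
im=imaging.get_image('wrist'); save(im,'wrist14.png'); tiles(im)
print(goto(-.063,-.122,.0015,10))
E
```

```text
t 15.18 tray xy [-0.1249 -0.1352] z 0.0012 phi 10.06 F [-0.2  0.1  0.7] op 0.0151 tilt [ 0.012 -0.012 -1.   ]
tile tray [-0.1039 -0.1274] size [59.1 65.2] yaw -80.1 z 0.011 rgb [48. 33. 27.]
tile tray [-0.1184 -0.0411] size [57.1 40.7] yaw 13.0 z 0.0109 rgb [134. 127. 110.]
[-0.0023 -0.063   0.0006  0.0011]
```

View pics/wrist14.png

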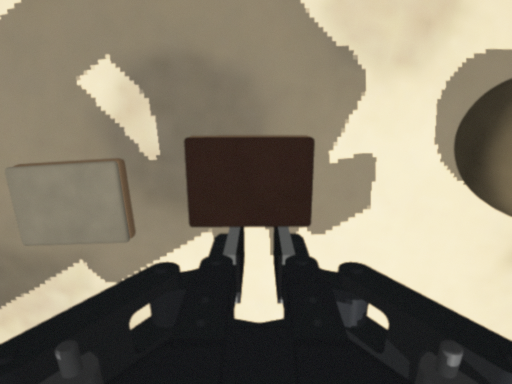

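Brown has squared up against both fingertips at (250,182). White at (70,205) hasn't moved. I'll continue at 10°.

Request:
step_arm --targets '[0.0, -0.004, 0.0, 0.0, 0.0, -0.01, 0.0, 0.0, 0.0, -0.016, 0.0, 0.0, 0.0, -0.022, 0.0, 0.0, 0.0, -0.029, 0.0, 0.0, 0.0, -0.036, 0.0, 0.0, 0.0, -0.043, 0.0, 0.0, 0.0, -0.05, 0.0, 0.0, 0.0, -0.057, 0.0, 0.0, 0.0, -0.064, 0.0, 0.0, 0.0, -0.068, 0.0, 0.0, 0.0, -0.07, 0.0, 0.0]'

```text
t: 16.23
tool_pos: [0.4799, -0.3877, 0.0023]
tool_rot: [-2.154, 2.286, -0.028]
contact_force: [-0.5, -0.8, 0.5]
opening: 0.0151
```

```bash
python3 - <<'E'
from h import *
stat();
im=imaging.get_image('wrist'); save(im,'wrist15.png'); tiles(im)
print(goto(.017,-.112,.004,3))
E
```

```text
t 16.23 tray xy [-0.0549 -0.1229] z 0.0023 phi 10.09 F [-0.5 -0.8  0.5] op 0.0151 tilt [ 0.013 -0.012 -1.   ]
tile tray [-0.034 -0.115] size [58.7 65.1] yaw -80.1 z 0.0112 rgb [49. 33. 27.]
[ 0.0019 -0.0727 -0.0007  0.1237]
```

View pics/wrist15.png

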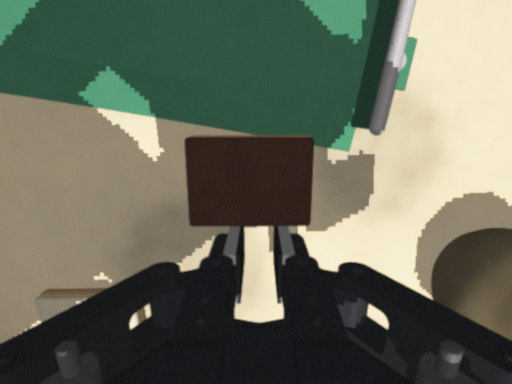

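Brown's right edge (column 313) clears the wall post (column 375). For the last stretch I'll push it in while straightening.

Request:
step_arm --targets '[0.0, -0.004, 0.0, 0.0, 0.0, -0.01, 0.0, 0.0, 0.0, -0.016, 0.0, 0.01, 0.0, -0.022, 0.0, 0.02, 0.0, -0.029, 0.0, 0.035, 0.0, -0.036, 0.0, 0.05, 0.0, -0.043, 0.0, 0.065, 0.001, -0.05, -0.001, 0.08, 0.001, -0.058, -0.001, 0.1, 0.001, -0.066, -0.001, 0.115, 0.001, -0.072, -0.001, 0.12, 0.001, -0.074, -0.001, 0.12]'

```text
t: 17.28
tool_pos: [0.5549, -0.3932, 0.0046]
tool_rot: [-2.012, 2.41, -0.029]
contact_force: [-0.8, -0.4, 2.0]
opening: 0.015
```

```bash
python3 - <<'E'
from h import *
stat();
im=imaging.get_image('wrist'); save(im,'wrist16.png'); tiles(im)
im=imaging.get_image('side'); save(im,'side16.png')
print(goto(-.02,-.11,.1,3))
E
```

```text
t 17.28 tray xy [ 0.0193 -0.1108] z 0.0046 phi 3.23 F [-0.8 -0.4  2. ] op 0.015 tilt [ 0.014 -0.013 -1.   ]
tile tray [ 0.0412 -0.1052] size [58.9 65.3] yaw -87.0 z 0.013 rgb [48. 33. 27.]
[-0.002   0.0371 -0.0962  0.0042]
```

View pics/wrist16.png

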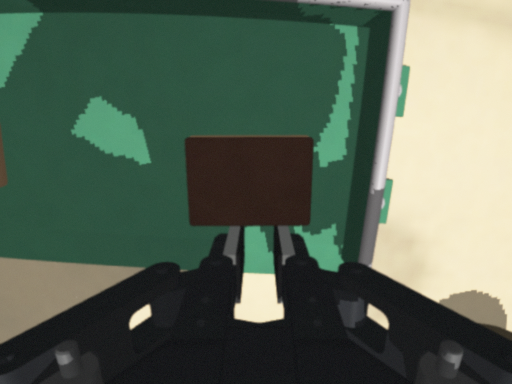

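All three are in the tray. I'll back off, lift clear and check with the top camera.

Request:
step_arm --targets '[0.0, 0.008, 0.0, 0.0, 0.0, 0.012, -0.01, 0.0, 0.0, 0.02, -0.035, 0.0, 0.0, 0.035, -0.06, 0.0, 0.0, 0.06, -0.09, 0.0, 0.0, 0.09, -0.12, 0.0, 0.0, 0.12, -0.14, 0.0, 0.0, 0.15, -0.15, 0.0, 0.0, 0.17, -0.15, 0.0, 0.0, 0.175, -0.15, 0.0, 0.0, 0.175, -0.15, 0.0]'

```text
t: 18.3
tool_pos: [0.3788, -0.3598, 0.1521]
tool_rot: [-2.01, 2.411, -0.03]
contact_force: [-0.4, -0.8, 0.5]
opening: 0.015
```

```bash
python3 - <<'E'
from h import *
stat();
for n in ('top','wrist'):
    im=imaging.get_image(n); save(im,n+'17.png'); print(n); tiles(im)
im=imaging.get_image('side'); save(im,'side17.png')
im=imaging.get_image('top')
for nm in ['pale_cup','stone_jar','white_tile','orange_tile','olive_tile','brown_tile']:
    print(nm,[(np.round(a['uv']),round(a['score'],2),np.round(on_plane(im,a['uv'],0),3)) for a in imaging.mark_of(nm,im)[:1]])
E
```

```text
t 18.3 tray xy [-0.1598 -0.1194] z 0.1521 phi 3.14 F [-0.4 -0.8  0.5] op 0.015 tilt [ 0.014 -0.013 -1.   ]
top
tile tray [0.0509 0.1158] size [59.4 43.4] yaw -2.9 z 0.0138 rgb [107. 100.  65.]
tile tray [0.0622 0.0496] size [57.8 41. ] yaw 0.4 z 0.0155 rgb [140.  92.  57.]
tile tray [ 0.0524 -0.1037] size [58.1 43.8] yaw 2.7 z 0.0133 rgb [56. 37. 29.]
tile tray [-0.1187 -0.0413] size [54.6 37.6] yaw 13.3 z 0.0113 rgb [86. 80. 70.]
wrist
tile tray [-0.1184 -0.0406] size [56.4 40.6] yaw 12.4 z 0.0109 rgb [118. 112.  96.]
pale_cup [(array([180., 165.]), 0.67, array([ 0.558, -0.028,  0.   ]))]
stone_jar [(array([239., 134.]), 0.27, array([ 0.64 , -0.177,  0.   ]))]
white_tile [(array([285., 214.]), 0.8, array([ 0.432, -0.294,  0.   ]))]
orange_tile [(array([179., 163.]), 0.58, array([ 0.563, -0.025,  0.   ]))]
olive_tile [(array([237., 137.]), 0.58, array([ 0.632, -0.173,  0.   ]))]
brown_tile [(array([320., 151.]), 0.9, array([ 0.594, -0.385,  0.   ]))]
```

View pics/top17.png

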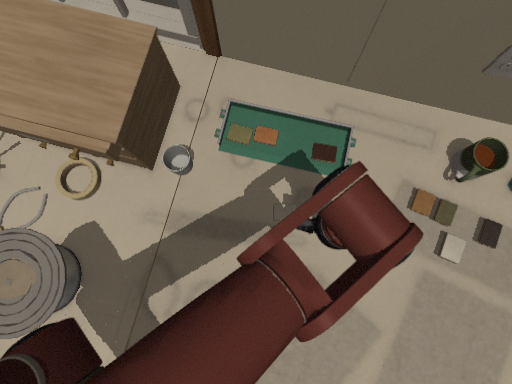

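View pics/side17.png

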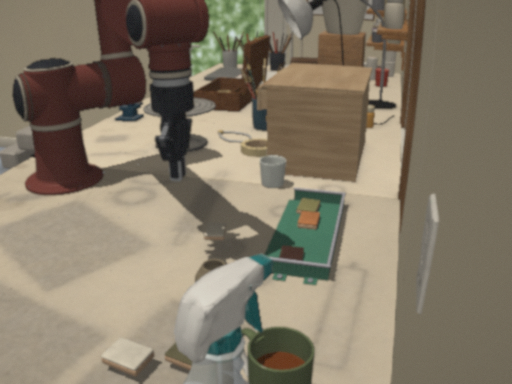

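The top view shows olive (240,134), orange (266,136) and brown (324,152) in the tray. The cup and white tile haven't moved, but the arm hides the jar. I'll check the jar in the wrist view.

```bash
python3 - <<'E'
from h import *
im=imaging.get_image('wrist'); save(im,'wrist18.png')
R=np.array(im['R']); D=im['depth']; vv,uu=np.mgrid[0:384,0:512]
pts=np.array([bydepth(im,(u,v)) for v in range(0,220,2) for u in range(300,512,2) if D[v,u]>0])
m=(pts[:,2]>.045)&(pts[:,2]<.075)
if m.sum()>10: print(m.sum(),cv2.minEnclosingCircle((pts[m,:2]*1000).astype(np.float32)),pts[m,2].max())
E
```

```text
524 ((454.91070556640625, -504.5827941894531), 27.394899368286133) 0.05988535447793044
```

View pics/wrist18.png

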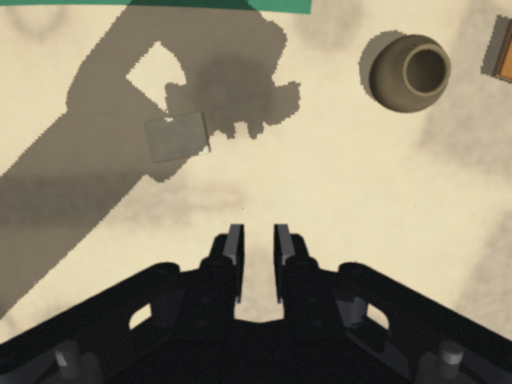

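The jar stands upright at (0.455, -0.505), against (0.454, -0.504) at the start, and white hasn't moved. Handing in.

```bash
python3 - <<'E'
from h import *
stat(); print(ticket.finish_job())
E
```

```text
t 18.85 tray xy [-0.1582 -0.1192] z 0.1515 phi 3.26 F [-0.1 -0.3  0.2] op 0.0154 tilt [ 0.013 -0.012 -1.   ]
the job is handed in; nothing more can be done
None
```

All three rejects are in the scoop tray, and I handed the job in at about 19 s of the 67 s. No verdict was reported.

**How it went:** I swept orange, then olive, then brown over the lip with two slightly opened fingertips.
- **Orange:** on the first push the fingertips rode up over the tile, because at that opening they stand several millimetres behind the TCP. I lifted off, found the tile still flat, lowered the fingers and pushed it in.
- **Olive and brown:** I pushed these in at about 10° towards the middle so they cleared the side walls, then straightened them inside the tray.

**Last checks (positions in the tray frame, from camera depth):**

| Thing | x (m) | y (m) | Result |
|---|---|---|---|
| Orange | 0.062 | 0.050 | flat on the floor |
| Olive | 0.051 | 0.116 | flat on the floor |
| Brown | 0.052 | -0.104 | flat on the floor |
| White | -0.118 | -0.041 | within about 1 mm of its start |

- **Jar:** it stands upright within about 1 mm of its start, measured from the wrist camera because the arm hid it from the top one.
- **Cup:** the top-camera network mark is within about 1 mm of its first reading.
- **Robot:** it was clear of everything at hand-in, with the TCP 150 mm up and the force reading near zero.

**Checks that disagreed:** in the last top picture the networks put the orange tile at the cup and, with a low score, the stone jar at the olive tile. The depth measurements and the pictures themselves contradict both, so I did not use them.

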